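Load two parts and index the slide one hole on

ROBOT

A 7-joint arm with a two-finger parallel gripper is mounted at the origin on the work surface. World frame = base frame: x ahead of the robot, y to its left, z up, the work surface at z = 0. Lengths are in m, angles in rad, forces in N, time in s.
With the tool pointing down it reaches from about 0.35 to 0.9 m from the base axis. Payload 8.1 kg.
Tool frame: the origin (TCP) lies at the very end of the fingers, on their centre line; the grasp point (between the pads) lies 19 mm behind it; z points along the fingers, y is the direction in which the jaws open and shut (so a half turn about z gives the same grasp; the last joint's range is limited). The gripper opens to 85 mm and grips with 20 to 120 N. Pads are 22 mm wide; open, the fingers measure 114 mm over their backs; the gripper's body (76 mm by 85 mm) begins 54 mm behind the grasp point. The pads swing forward as they close: fully open they stand 13 mm farther back than shut.
Start: joints at [1.109, 0.434, 0.025, 1.573, -0.012, 1.134, -0.075], TCP at [0.219, -0.585, 0.231] pointing down, gripper open.
Joint ranges: [-2.62, 2.62], [-0.44, 2.09], [-1.27, 1.32], [0.08, 2.57], [-1.32, 4.46], [0.12, 2], [-2.74, 2.74]. Speed limits (rad/s): [2.22, 2.22, 3.01, 3.01, 3.14, 3.14, 3.14].

INTERFACE

Orientations are given as [roll, pitch, yaw] about the fixed x, y, z axes, in that order (R = Rz(yaw) Ry(pitch) Rx(roll)).
In Python, from cell import read_state, eyes, hand_in gives the robot as it stands. The module is installed in compiled form; this text tells all that it offers.
- The arm moves only by the tool drive_tool, never from a script. Its argument "deltas" is a list of rows, each a list of 6 numbers: the shift along the world's x, y, z scaled (see below), then the turn, a rotation vector about the world's x, y, z scaled (see below). A call has exactly 8 rows; each row is the pose to reach, as a shift and turn from the pose commanded when the call began; what a row does not reach only later rows make up. The controller multiplies each number of a shift by 0.15 m and each number of a turn by 0.5 rad. A row lasts 1/10 s, in which the tool goes at most 50 mm and 8.59 degrees, less where a joint would pass 70% of its speed; a pose out of reach is approached as far as the arm can. A call with a number of a shift or a turn outside -1 to 1 is refused whole. A call with a gripper value outside its range is refused whole. "jaw" is the closure, from -1 (fully open) to 1 (shut), so that 0 is half open, set as the call begins (left out, the last holds). The fingers move at their own pace and stop on an object; "grip_force" is the grip in N (left out, the last holds). Time passes only in rows, so rows that repeat a pose let the fingers close, or fill a call up. It gives the time, the measured TCP pose, the force and the opening at its end, in the units of the state.
- read_state(): the state, without advancing time (a new reading comes with each control period).
- eyes.get_image(name): name is "side" or "top" or "wrist"; returns a dict with "color" (400x640x3 uint8, red, green, blue), "K" (3x3 intrinsics, pixels), "R" (3x3) and "t" (3): a world point X has camera coordinates R X + t. Camera axes: x right, y down, z forward; pixel columns grow to the right and rows downward; lengths in m; the calibration is good to about 2 mm. A picture is of the moment at which its call begins. There is no depth.
- hand_in(): hands the job in, once; it reports no verdict.
The state is a dict: "t": time; "q": joint angles; "dq": joint speeds; "joint_efforts": joint torques, N m; "eef_pos": TCP position; "orientation": TCP orientation; "force": force on the tool from outside, world axes, zero at the start; "moment": the same for the moment, N m; "width": finger opening in m.
Only numpy, scipy, OpenCV 4.12 (cv2) and the standard library are available. Lean on these libraries where they do the work, as an engineer would, in place of code of your own. Each camera call takes 0.05 s, during which the arm holds its last target.

TASK

Set the bearing block (with the cross bore and two feet) and the round flanged bearing cap flat into the nests of their own shapes on the sliding section, and let go of them. Then pull up the section's lock plunger by its knob, slide the section along the track to the next hole only, and let the pin go fully home in that hole. Finish while still holding the knob, with the pin home; leave the hexagonal spacer and the other things where they are.

Things in the scene. Friction and masses are not known exactly. Their poses are not given: they have to be found in the camera images.
- block: Loose aluminium bearing block, about 0.2 kg, on the bench: a 64 x 38 x 16 mm foot (x, y, z) with a 36 mm wide (x) rounded body on its middle, 52 mm tall in all, 38 mm deep throughout (y), a bore running through it along y at height 34 mm. Origin: centre of its underside; z up. The two end faces (+y and -y) are flat from the underside up and 38 mm apart: the place to grip it, above the nest's rim. Half a turn makes no difference.
- track: Fixed aluminium and steel index track screwed to the bench, 120 x 420 mm (x, y), its long side along its y axis. Origin: centre of its underside, at bench height; z up. Along its middle runs a perforated steel strip whose top is 30 mm above the bench, with three 13 mm holes 60 mm apart. The section starts locked in the first hole and can move only towards +y of the track.
- hole2 (a point): Centre of the next (middle) hole's mouth in the strip, 30 mm above the bench; axes as the track's. The plunger's axis must come here.
- section (a joint): Travel of the sliding section along the track's +y, m: 0 in the first hole, 0.060 in the next (middle) hole, 0.120 in the last; end stops at -0.003 and 0.125. Slide friction is about 2.5 N. The section is a 110 x 180 x 18 mm aluminium plate 32 mm above the bench (top at 50 mm) with a rectangular and a round nest, and a narrow lug at its leading (+y) end that carries the plunger. With the pin home the section has about 1.5 mm of play either way.
- block_nest (a point): Centre of the floor of the rectangular nest in the section, 38 mm above the bench; axes as the track's. The nest is 67 x 41 mm (x, y) and 12 mm deep, so the block fits with its x along the track's x, with 1.5 mm clearance all round. It lies 165 mm behind the plunger (towards the track's -y).
- round_nest (a point): Centre of the floor of the round nest, 53 mm in diameter and 12 mm deep, 38 mm above the bench, for the cap: 1.5 mm clearance all round. It lies between the block's nest and the plunger, 90 mm from the one and 75 mm from the other.
- plunger (a joint): Lift of the spring lock plunger, m: 0 fully home (pin 12 mm deep in a hole), 0.012 or more clears the strip, 0.026 at the upper stop. A spring pulls it down with about 7 N when home and 13 N fully lifted. Over a hole it goes down by itself when lowered or let go; between holes the pin's round tip rests on the strip at 0.012.
- knob (a point): Centre of the plunger's knob: an upright black cylinder 30 mm in diameter and 36 mm tall (18 mm above and below this point), 88 mm above the bench when the pin is home, on a 24 mm barrel whose top is 68 mm above the bench. It rises with the plunger and travels with the section; it does not turn.
- cap: Loose round aluminium bearing cap, about 0.1 kg: a flange 50 mm in diameter and 14 mm thick with an upright boss 32 mm in diameter on it, 46 mm tall in all; grip it by the boss. Origin at the centre of its underside; z up.
- spacer: Bystander: loose hexagonal aluminium spacer, 40 mm across flats, 36 mm tall. Origin at the centre of its underside. Leave alone.
- duster: Bystander: upright white spray can, 60 mm in diameter, 210 mm tall. Origin at the centre of its underside. Leave alone.
- driver: Bystander: black screwdriver, 200 mm long, lying flat on the bench beyond the loose parts. Origin under its middle. Leave alone.
Not all that is in view belongs to the job. Leave any green or red look-alike of the block alone.

How it is judged:
By the outcome, as a careful person would: the job done as asked, in the order asked, and still so for the second after the job is handed in, while the arm keeps its last pose, push and grip.
It also fails if it takes over 61 s, if anything falls off the work surface, if the arm or the gripper's body presses on something with over 40 N, if the wrist force passes 120 N, or if a joint passes its speed limit or range.

## Working session

There is one attempt and no reset: what is moved stays moved. The work goes in short steps, Python scripts to look and compute and a tool call to move; the robot and the scene stay as the last step left them, time stands still between calls to the robot, and variables do not carry over. Pictures are saved under pics/ and viewed, and the job is handed in when it is done.

Besides the shell and the picture viewer there is one more tool, called after "Request:" by a JSON object that holds its "fn" and its "kwargs". drive_tool: Moves the arm, as the interface text tells. Its arguments: {"type":"object","properties":{"deltas":{"type":"array"},"jaw":{"type":"number"},"grip_force":{"type":"number"}},"required":["deltas"]}

```bash
mkdir -p pics; cat > h.py <<'E'
import numpy as np, cv2, json
from cell import read_state, eyes, hand_in
def snap(n,tag):
    d=eyes.get_image(n); cv2.imwrite(f'pics/{tag}.png',d['color'][:,:,::-1])
    np.savez(f'pics/{tag}.npz',**{k:d[k] for k in('color','K','R','t')}); return d
def load(tag): return dict(np.load(f'pics/{tag}.npz'))
def px(d,u,v,z):
    K,R,t=d['K'],d['R'],np.array(d['t']).ravel()
    r=R.T@np.linalg.inv(K)@np.array([u,v,1.]); c=-R.T@t
    return c+r*(z-c[2])/r[2]
def pr(d,X):
    p=d['K']@(d['R']@np.array(X)+np.array(d['t']).ravel()); return p[:2]/p[2]
E
python3 - <<'E'
from h import *
s=read_state(); print(s)
for n in('side','top','wrist'):
    d=snap(n,n+'0'); print(n,-d['R'].T@np.array(d['t']).ravel(), d['K'][0,0], d['R'][2])
E
```

```text
{'t': 0.0, 'q': array([ 1.10939314,  0.43520989,  0.02499908,  1.57413634, -0.01159276,
        1.13403535, -0.07507949]), 'dq': array([-0.00186476, -0.00081196,  0.00029392,  0.00062144,  0.00160415,
        0.00141085,  0.00016229]), 'joint_efforts': array([ 1.30921922e-03, -6.70470214e+01,  1.02536693e+00, -3.16205049e+01,
        1.55458949e-02,  1.26277519e-02,  1.96062439e-05]), 'eef_pos': array([ 0.21920957, -0.58472101,  0.23051925]), 'orientation': array([-3.13995702e+00,  1.65490921e-04,  3.58733000e-01]), 'force': array([-0.49151677, -0.62732066,  0.74548235]), 'moment': array([ 0.00604455, -0.03075014, -0.00244699]), 'width': 0.08546646556773344}
side [-0.31518178 -0.74581608  1.14778041] 451.514111424532 [ 0.54141849  0.49944056 -0.67633213]
top [0.33649301 0.06396557 1.14554892] 407.3687150142631 [ 0.17537837 -0.01565656 -0.9843766 ]
wrist [ 0.29086648 -0.55765541  0.37369937] 294.2254139855025 [-0.28485682 -0.1047893  -0.95282517]
```

View pics/top0.png

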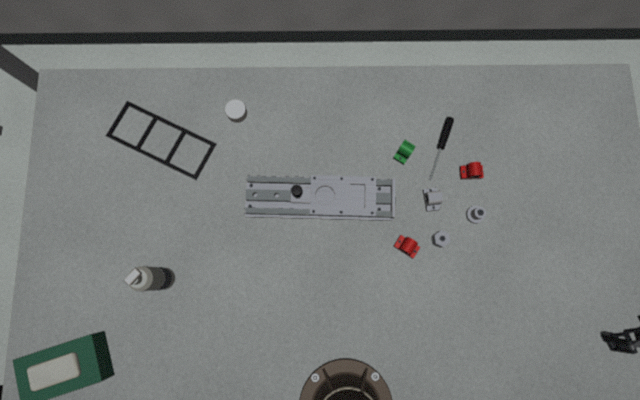

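View pics/side0.png

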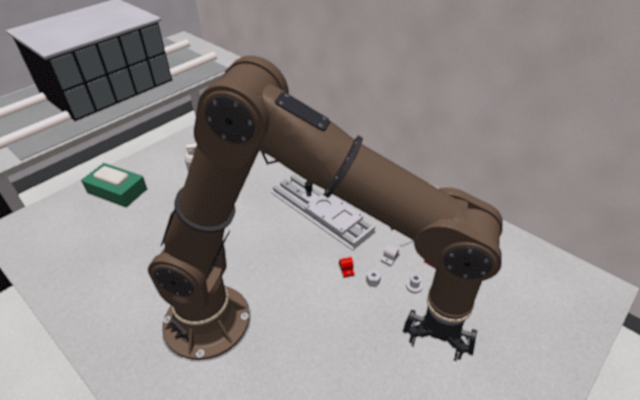

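View pics/wrist0.png

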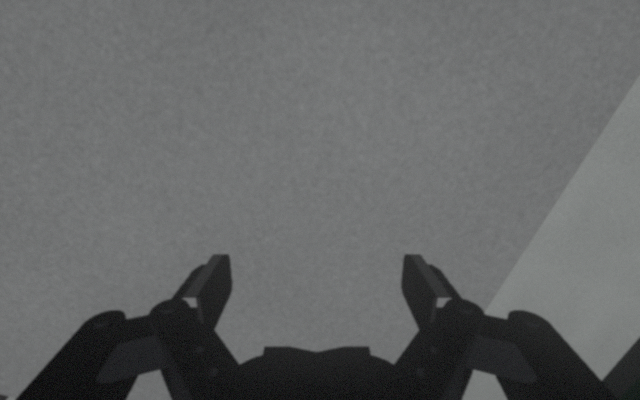

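The top view shows the track around (320,197), with the knob at (297,191). The block is near (433,200), the cap near (476,214) and the spacer near (440,239). I'll zoom in.

```bash
python3 - <<'E'
from h import *
d=load('top0')
c=d['color'][100:270,235:500,::-1]
cv2.imwrite('pics/z1.png',cv2.resize(c,None,fx=3,fy=3,interpolation=cv2.INTER_CUBIC))
c=d['color'][170:255,390:500,::-1]
cv2.imwrite('pics/z2.png',cv2.resize(c,None,fx=7,fy=7,interpolation=cv2.INTER_CUBIC))
for n,u,v,z in[('block',433,200,.03),('cap',478,213,.046),('spacer',441,239,.036),('knob',297,190,.106),('tl',247,178,.03),('bl',247,214,.03),('tr',393,178,.03),('br',394,217,.03)]: print(n,px(d,u,v,z))
E
```

```text
block [ 0.5431117  -0.26002374  0.03      ]
cap [ 0.5021185  -0.37703254  0.046     ]
spacer [ 0.43319676 -0.2733153   0.036     ]
knob [0.56052982 0.11608913 0.106     ]
tl [0.61326489 0.25996764 0.03      ]
bl [0.5110075  0.25828593 0.03      ]
tr [ 0.60780334 -0.15082593  0.03      ]
br [ 0.49670077 -0.1484406   0.03      ]
```

View pics/z1.png

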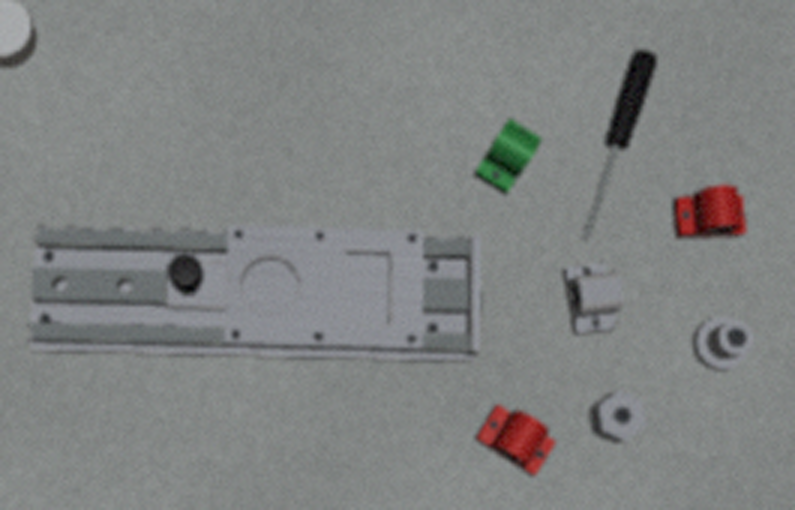

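View pics/z2.png

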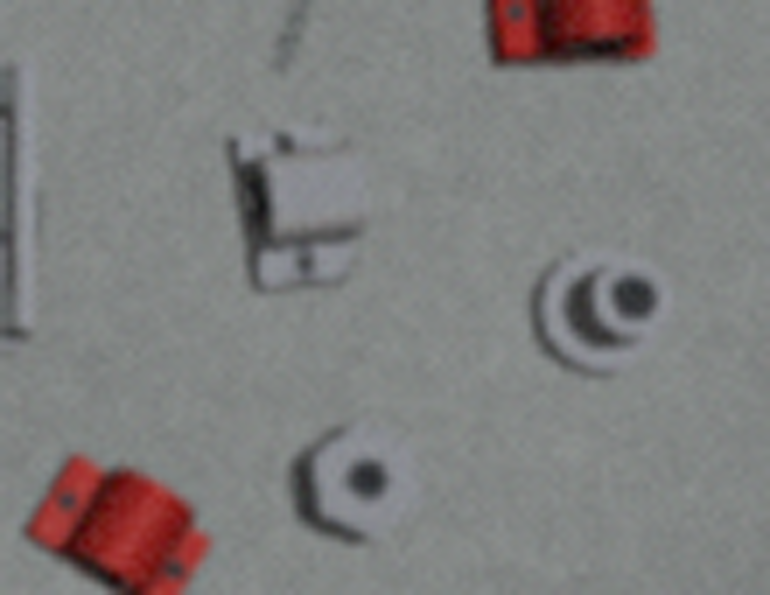

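```bash
python3 - <<'E'
from h import *
d=load('top0')
f=lambda a,b,z:px(d,390+a/7-.4,170+b/7-.4,z).round(4)
print(f(235,140,.016),f(258,290,.0),f(345,283,.0),f(262,245,.016))
w=load('wrist0'); s=[0.2192,-0.5847]
for dz in(0,.1,.15,.2): print(dz,pr(w,[s[0],s[1],.2305-dz]))
# hand-eye: tool frame
R=w['R'];c=-R.T@w['t'].ravel()
yaw=.3587
Rt=cv2.Rodrigues(np.array([0,0,yaw]))[0]@np.diag([1,-1,-1])
T=Rt.T@(c-np.array([s[0],s[1],.2305])); print('cam in tool',T, 'R cam-tool',(R@Rt).round(3))
E
```

```text
[ 0.5762 -0.238   0.016 ] [ 0.5169 -0.2479  0.    ] [ 0.5193 -0.2838  0.    ] [ 0.5327 -0.2463  0.016 ]
0 [317.11940721 254.95412865]
0.1 [317.01778556 199.60361074]
0.15 [316.99097236 184.99919799]
0.2 [316.9714533  174.36770388]
cam in tool [ 0.0765994  -0.00016427 -0.14319937] R cam-tool [[-0.     1.     0.002]
 [-0.953  0.    -0.304]
 [-0.304 -0.002  0.953]]
```

Request:
{"fn": "drive_tool", "kwargs": {"deltas": [[0.08,0.09,0,0,0,-0.06],[0.17,0.18,0,0,0,-0.12],[0.26,0.27,0,0,0,-0.19],[0.35,0.36,0,0,0,-0.26],[0.44,0.45,0,0,0,-0.32],[0.53,0.54,0,0,0,-0.39],[0.61,0.63,0,0,0,-0.45],[0.69,0.72,0,0,0,-0.52]], "jaw": -1}}

```text
t: 0.95
eef_pos: [0.3233, -0.4765, 0.231]
orientation: [-3.141, 0.0, 0.098]
force: [0.8, -0.2, -0.6]
width: 0.0857
```

Request:
{"fn": "drive_tool", "kwargs": {"deltas": [[0.08,0.09,0,0,0,0],[0.17,0.18,0,0,0,0],[0.26,0.27,0,0,0,0],[0.35,0.36,0,0,0,0],[0.44,0.45,0,0,0,0],[0.53,0.54,0,0,0,0],[0.61,0.63,0,0,0,0],[0.69,0.72,0,0,0,0]]}}

```text
t: 1.75
eef_pos: [0.4268, -0.3685, 0.2311]
orientation: [-3.141, 0.0, 0.099]
force: [0.4, 0.1, -1.0]
width: 0.0856
```

Request:
{"fn": "drive_tool", "kwargs": {"deltas": [[0.08,0.09,0,0,0,0],[0.17,0.18,0,0,0,0],[0.26,0.27,0,0,0,0],[0.35,0.36,0,0,0,0],[0.44,0.45,0,0,0,0],[0.53,0.54,0,0,0,0],[0.61,0.63,0,0,0,0],[0.69,0.72,0,0,0,0]]}}

```text
t: 2.55
eef_pos: [0.5302, -0.2606, 0.231]
orientation: [-3.141, 0.001, 0.099]
force: [-0.3, -0.4, 0.3]
width: 0.0855
```

```bash
python3 - <<'E'
from h import *
snap('wrist','w1'); s=read_state(); print(s['t'],s['eef_pos'],s['orientation'],s['q'])
d=load('w1'); print(px(d,320,150,0),pr(d,[.545,-.26,0]))
E
```

```text
2.6 [ 0.53255978 -0.25717048  0.23099904] [-3.13966031e+00 -1.04626582e-03  1.02560487e-01] [ 0.41219866  0.38391074 -0.07098232  1.65309166  0.02727205  1.10551026
 -1.13410313]
[ 0.55486325 -0.26245874  0.        ] [317.29255168 157.54545414]
```

View pics/w1.png

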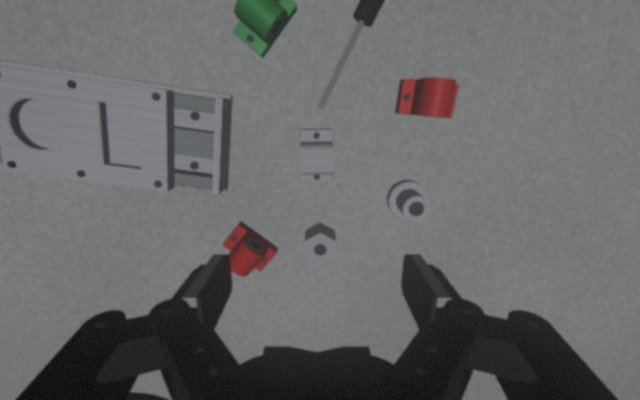

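The wrist view shows the block at (317,155), aligned with the jaws. The cap is at (409,200), and the nests are at the left. I'll refine these positions.

```bash
python3 - <<'E'
from h import *
d=load('w1')
def z(n,x0,x1,y0,y1,f):
    cv2.imwrite(n,cv2.resize(d['color'][y0:y1,x0:x1,::-1],None,fx=f,fy=f,interpolation=cv2.INTER_CUBIC))
z('pics/w1a.png',285,445,115,235,5); z('pics/w1b.png',0,240,50,200,3.3)
E
```

```text
(no output)
```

View pics/w1a.png

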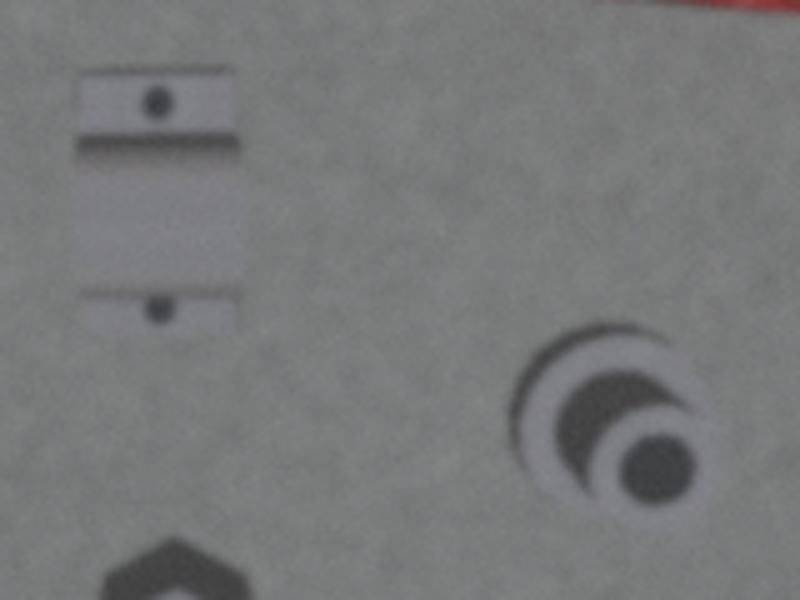

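View pics/w1b.png

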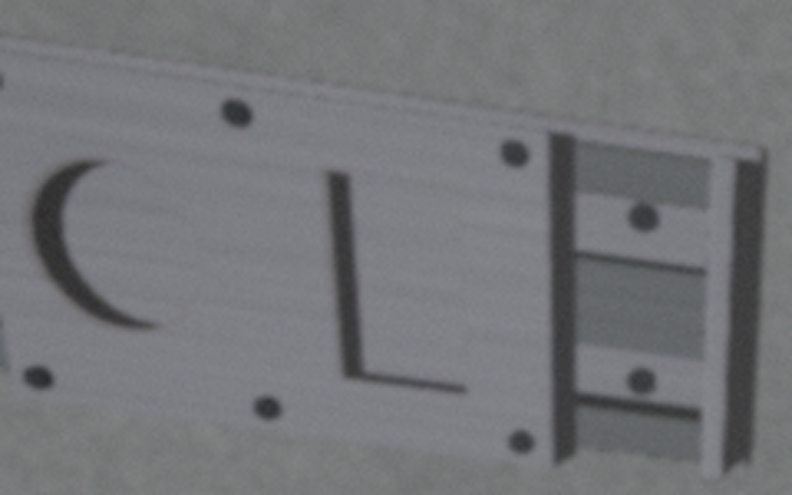

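```bash
python3 - <<'E'
from h import *
d=load('w1')
f=lambda a,b,z:px(d,285+a/5-.4,115+b/5-.4,z)
a,b=f(157,102,.016),f(159,310,.016); print('block',(a+b)/2,np.linalg.norm(a-b),np.arctan2(*(a-b)[1::-1]))
l,r=f(81,75,.016),f(236,72,.016);print('foot back edge',l,r,np.arctan2(-(r-l)[0],(r-l)[1])+np.pi)
print('cap top',f(658,468,.046),'flange L/R', f(513,415,.014),f(712,415,.014))
g=lambda a,b,z:px(d,a/3.3-.35,50+b/3.3-.35,z)
P={k:g(*v,.05) for k,v in dict(t1=(237,113),t2=(514,154),b0=(39,377),b1=(267,408),b2=(521,441)).items()}
for k in P: print(k,P[k])
for p,q in(('t1','t2'),('b1','b2'),('b0','b1')): v=P[p]-P[q]; print(np.linalg.norm(v),np.arctan2(-v[0],v[1]))
print('nest edges: left x..', g(328,172,.05),g(345,376,.05),g(465,390,.05))
E
```

```text
block [ 0.54907427 -0.25821444  0.016     ] 0.05076324551967091 0.10787470589645361
foot back edge [ 0.57878456 -0.23692392  0.016     ] [ 0.58308504 -0.27343869  0.016     ] 0.11723387136059182
cap top [ 0.50436549 -0.38121373  0.046     ] flange L/R [ 0.50491338 -0.35390805  0.014     ] [ 0.50992269 -0.40461116  0.014     ]
t1 [ 6.03868076e-01 -3.58343439e-04  5.00000000e-02]
t2 [ 0.60016305 -0.08532788  0.05      ]
b0 [0.51273078 0.07882664 0.05      ]
b1 [0.50942935 0.00384941 0.05      ]
b2 [ 0.50622493 -0.08146249  0.05      ]
0.08505027937281028 -0.04357651747273717
0.08537205583542845 -0.037543477875857836
0.07504988042938218 -0.044004029682335376
nest edges: left x.. [ 0.58894641 -0.02636089  0.05      ] [ 0.52321643 -0.0239007   0.05      ] [ 0.52234685 -0.06375498  0.05      ]
```

```bash
cat >> h.py <<'E'
TC=np.array([0.0766,-0.00016,-0.1432]); RCT=np.array([[0,1,.002],[-.953,0,-.304],[-.304,-.002,.953]])
def tcp(d):
    R=d['R'];c=-R.T@d['t'].ravel(); Rt=R.T@RCT; return c-Rt@TC, np.arctan2(Rt[1,0],Rt[0,0])
E
python3 - <<'E'
from h import *
print(tcp(load('w1'))); s=read_state(); print(s['t'],s['eef_pos'],s['dq'])
E
```

```text
(array([ 0.53015927, -0.2607066 ,  0.23083919]), np.float64(0.09834707257165351))
2.6 [ 0.53255978 -0.25717048  0.23099904] [ 0.01617605 -0.00935498 -0.00792001  0.01796494 -0.01141158 -0.00636214
  0.05901729]
```

Request:
{"fn": "drive_tool", "kwargs": {"deltas": [[0.03,0.01,-0.15,0,0,0.01],[0.06,0.01,-0.3,0,0,0.02],[0.1,0.01,-0.47,0,0,0.02],[0.13,0.01,-0.64,0,0,0.02],[0.13,0.01,-0.8,0,0,0.02],[0.13,0.01,-0.93,0,0,0.02],[0.13,0.01,-0.93,0,0,0.02],[0.13,0.01,-0.93,0,0,0.02]]}}

```text
t: 3.4
eef_pos: [0.5493, -0.2599, 0.092]
orientation: [-3.141, 0.001, 0.109]
force: [0.2, 0.3, 0.1]
width: 0.0858
```

```bash
python3 - <<'E'
from h import *
d=snap('wrist','w2'); s=read_state(); print(s['t'],s['eef_pos'],s['orientation'],tcp(d))
for y in(-.019,.019):
  for x in(-.032,.032):
    c,si=np.cos(.11),np.sin(.11); X=[.5491+c*x-si*y,-.2582+si*x+c*y,.016]; print(pr(d,X).round(1))
E
```

```text
3.45 [ 0.5498539  -0.260106    0.09273687] [ 3.14105064e+00 -8.39891328e-04  1.08516770e-01] (array([ 0.54916208, -0.26004957,  0.09179028]), np.float64(0.10814522114809816))
[337.8 245.3]
[339.5 168.5]
[291.5 245.4]
[289.2 168.6]
```

View pics/w2.png

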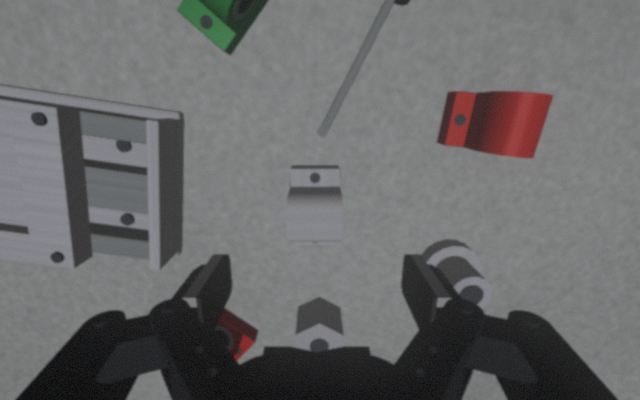

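Request:
{"fn": "drive_tool", "kwargs": {"deltas": [[0,0.012,-0.1,0,0,0],[0,0.012,-0.2,0,0,0],[0,0.012,-0.3,0,0,0],[0,0.012,-0.38,0,0,0],[0,0.012,-0.44,0,0,0],[0,0.012,-0.48,0,0,0],[0,0.012,-0.485,0,0,0],[0,0.012,-0.485,0,0,0]]}}

```text
t: 4.25
eef_pos: [0.5496, -0.258, 0.0191]
orientation: [3.142, -0.0, 0.109]
force: [0.0, 1.0, 0.1]
width: 0.0855
```

Request:
{"fn": "drive_tool", "kwargs": {"deltas": [[0,0,0,0,0,0],[0,0,0,0,0,0],[0,0,0,0,0,0],[0,0,0,0,0,0],[0,0,0,0,0,0],[0,0,0,0,0,0],[0,0,0,0,0,0],[0,0,0,0,0,0]], "jaw": 1, "grip_force": 40}}

```text
t: 5.05
eef_pos: [0.5497, -0.2581, 0.0196]
orientation: [3.141, -0.001, 0.109]
force: [-1.1, 0.7, 4.9]
width: 0.0376
```

Request:
{"fn": "drive_tool", "kwargs": {"deltas": [[0,0,0.08,0,0,0],[0,0,0.18,0,0,0],[0,0.04,0.3,0,0,-0.03],[0,0.11,0.42,0,0,-0.08],[0.01,0.2,0.54,0,0,-0.14],[0.01,0.3,0.65,0,0,-0.2],[0.02,0.42,0.75,0,0,-0.25],[0.03,0.54,0.8,0,0,-0.3]]}}

```text
t: 5.85
eef_pos: [0.5546, -0.1765, 0.1417]
orientation: [3.141, -0.003, -0.043]
force: [1.3, 0.6, -2.7]
width: 0.0378
```

Request:
{"fn": "drive_tool", "kwargs": {"deltas": [[0,0.13,0,0,0,0],[0,0.27,0,0,0,0],[0,0.42,0,0,0,0],[0.01,0.57,0,0,0,0],[0.01,0.7,0,0,0,0],[0.01,0.8,0,0,0,0],[0.01,0.86,0,0,0,0],[0.01,0.87,0,0,0,0]]}}

```text
t: 6.65
eef_pos: [0.5555, -0.0454, 0.1395]
orientation: [-3.141, -0.0, -0.04]
force: [-0.3, 0.1, -3.1]
width: 0.0372
```

```bash
python3 - <<'E'
from h import *
d=snap('wrist','w3'); s=read_state(); print(s['t'],s['eef_pos'],s['orientation'],s['width'],s['force'],tcp(d))
E
```

```text
6.7 [ 0.55548318 -0.04621743  0.1393428 ] [ 3.14145665e+00 -2.05683400e-04 -4.07328291e-02] 0.0372125173840849 [ 0.64585941  0.0141918  -1.83721608] (array([ 0.55538543, -0.04567894,  0.1393052 ]), np.float64(-0.040247750567473956))
```

View pics/w3.png

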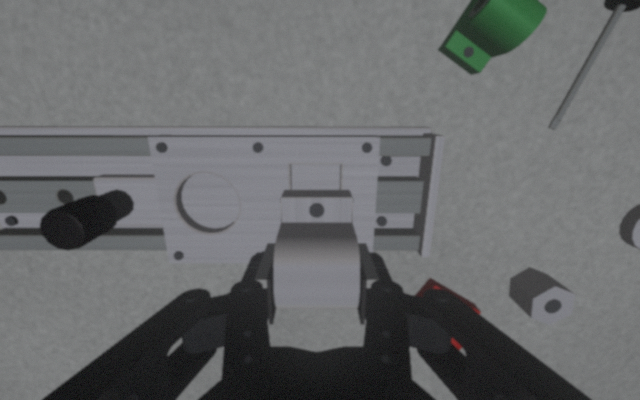

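The block is held at (317,260). The nest's far end shows at u 290–341 and row 163, the round nest at (208,201), and the knob top at (62,228). Now the precise measurement.

```bash
python3 - <<'E'
from h import *
d=load('w3')
def z(n,x0,x1,y0,y1,f):
    cv2.imwrite(n,cv2.resize(d['color'][y0:y1,x0:x1,::-1],None,fx=f,fy=f,interpolation=cv2.INTER_CUBIC))
z('pics/w3a.png',260,380,140,230,6.5); z('pics/w3b.png',30,260,120,280,3.4)
E
```

```text
(no output)
```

View pics/w3a.png

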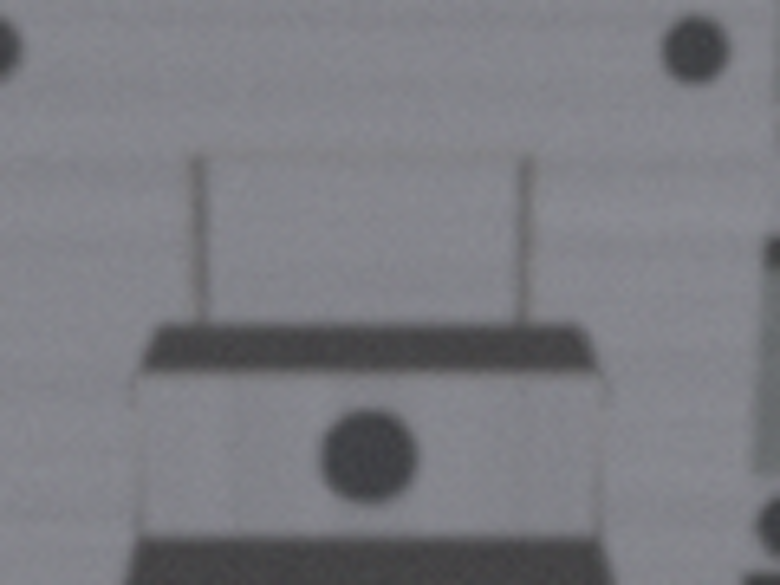

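View pics/w3b.png

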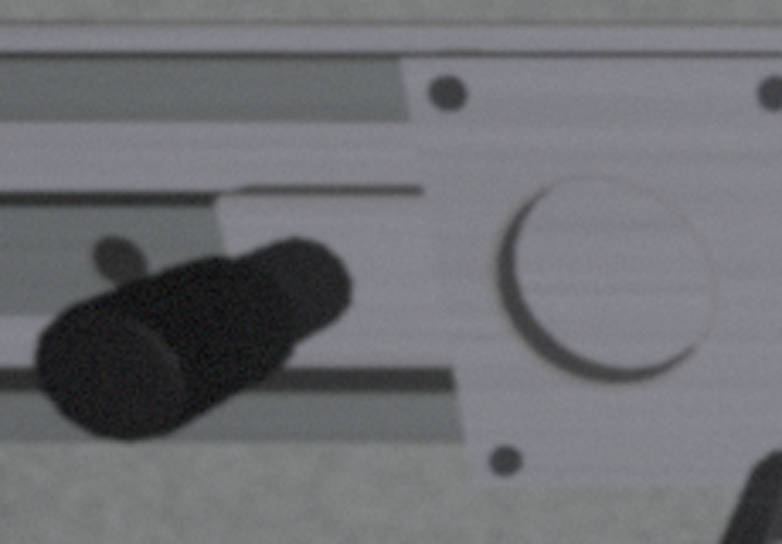

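```bash
python3 - <<'E'
from h import *
d=load('w3')
f=lambda a,b,z:px(d,260+a/6.5-.42,140+b/6.5-.42,z)
c,s=np.cos(-.041),np.sin(-.041)
def tr(p): return np.array([c*p[0]+s*p[1],-s*p[0]+c*p[1]])  # into track axes
T,yaw=tcp(d); print('tcp track',tr(T),yaw)
for n,a,b in(('L',191,158),('R',535,158),('L2',196,320),('R2',530,320)): print(n,tr(f(a,b,.05)))
b=T[2]-.0195
print('foot bot edge L,R',tr(f(160,325,b)),tr(f(580,325,b)));print('foot top edge',tr(f(140,372,b+.016)),tr(f(600,372,b+.016)));print('hole',tr(f(369,457,b+.016)))
h=[f(695,50,.05),f(2,48,.05)]; v=h[1]-h[0]; print('bolts',np.linalg.norm(v),np.arctan2(-v[0],v[1]))
g=lambda a,b,z:px(d,30+a/3.4-.35,120+b/3.4-.35,z)
h2=g(448,93,.05); v=h2-h[0]; print(np.linalg.norm(v),np.arctan2(-v[0],v[1]))
b3=g(505,461,.05); print('bolts track',tr(h2),tr(h[1]),tr(h[0]),tr(b3))
print('round L,R,top,bottom',tr(g(498,270,.05)),tr(g(717,270,.05)),tr(g(600,176,.05)),tr(g(610,382,.05)))
print('knob top',tr(g(111,377,.106)),'L/R',tr(g(38,365,.106)),tr(g(182,375,.106)))
print('hole2',tr(g(120,260,.03)))
E
```

```text
tcp track [ 0.556791   -0.02287613] -0.040247750567473956
L [ 5.89993502e-01 -5.84784190e-04]
R [ 0.59002761 -0.04281666]
L2 [ 0.5693844  -0.00065056]
R2 [ 0.5694195  -0.04274587]
foot bot edge L,R [ 0.58810566 -0.00399127] [ 0.58813661 -0.04107054]
foot top edge [ 0.58863534 -0.00407088] [ 0.58866643 -0.04097555]
hole [ 0.58142181 -0.02244967]
bolts 0.0836192368302718 -0.043072394327626454
0.16086094901224046 -0.04151231518131406
bolts track [0.60328028 0.09909376] [0.60337116 0.02185189] [ 0.60319787 -0.06176717] [0.50859732 0.0993455 ]
round L,R,top,bottom [0.56050615 0.09370402] [0.56055124 0.04034064] [0.58382836 0.06622179] [0.53088324 0.06966491]
knob top [0.55649614 0.14296349] L/R [0.55896723 0.1562458 ] [0.55692335 0.12926257]
hole2 [0.55692688 0.2030188 ]
```

Request:
{"fn": "drive_tool", "kwargs": {"deltas": [[0,0.003,-0.1,0,0,0],[0,0.003,-0.2,0,0,0],[0,0.003,-0.3,0,0,0],[0,0.003,-0.37,0,0,0],[0,0.003,-0.42,0,0,0],[0,0.003,-0.45,0,0,0],[0,0.003,-0.475,0,0,0],[0,0.003,-0.5,0,0,0]]}}

```text
t: 7.5
eef_pos: [0.556, -0.0459, 0.0644]
orientation: [-3.142, -0.001, -0.041]
force: [0.4, 0.7, -2.1]
width: 0.0374
```

Request:
{"fn": "drive_tool", "kwargs": {"deltas": [[0,0,-0.01,0,0,0],[0,0,-0.02,0,0,0],[0,0,-0.03,0,0,0],[0,0,-0.037,0,0,0],[0,0,-0.042,0,0,0],[0,0,-0.045,0,0,0],[0,0,-0.047,0,0,0],[0,0,-0.047,0,0,0]]}}

```text
t: 8.3
eef_pos: [0.5554, -0.046, 0.0575]
orientation: [3.142, -0.0, -0.041]
force: [-2.4, 1.0, 5.0]
width: 0.0375
```

Request:
{"fn": "drive_tool", "kwargs": {"deltas": [[0,0,0,0,0,0],[0,0,0,0,0,0],[0,0,0,0,0,0],[0,0,0,0,0,0],[0,0,0.03,0,0,0],[0,0,0.1,0,0,0],[0,0,0.25,0,0,0],[0,0,0.4,0,0,0]], "jaw": -1}}

```text
t: 9.1
eef_pos: [0.5553, -0.046, 0.1183]
orientation: [3.142, 0.0, -0.041]
force: [-0.0, 0.8, -1.4]
width: 0.0853
```

Request:
{"fn": "drive_tool", "kwargs": {"deltas": [[0,0,0.1,0,0,0],[0,-0.05,0.2,0,0,0.02],[0,-0.15,0.3,0,0,0.05],[0,-0.28,0.35,0,0,0.09],[-0.02,-0.42,0.35,0,0,0.13],[-0.04,-0.57,0.35,0,0,0.17],[-0.06,-0.72,0.35,0,0,0.2],[-0.08,-0.87,0.35,0,0,0.22]]}}

```text
t: 9.9
eef_pos: [0.5434, -0.1774, 0.1706]
orientation: [3.141, -0.001, 0.069]
force: [0.0, -0.5, -0.4]
width: 0.085
```

Request:
{"fn": "drive_tool", "kwargs": {"deltas": [[-0.03,-0.16,0,0,0,0],[-0.06,-0.33,0,0,0,0],[-0.1,-0.5,0,0,0,0],[-0.14,-0.66,0,0,0,0],[-0.18,-0.82,0,0,0,0],[-0.2,-0.93,0,0,0,0],[-0.22,-0.99,0,0,0,0],[-0.22,-1,0,0,0,0]]}}

```text
t: 10.7
eef_pos: [0.5101, -0.3273, 0.1698]
orientation: [3.141, -0.0, 0.067]
force: [0.1, 0.2, -0.3]
width: 0.0851
```

```bash
python3 - <<'E'
from h import *
d=snap('wrist','w4'); s=read_state(); print(s['t'],s['eef_pos'],s['orientation'],s['width'],s['force'],tcp(d)); d=snap('top','t4')
cv2.imwrite('pics/t4a.png',cv2.resize(d['color'][160:230,235:415,::-1],None,fx=4.3,fy=4.3,interpolation=cv2.INTER_CUBIC))
E
```

```text
10.75 [ 0.5105179  -0.32638994  0.16966053] [-3.14137251e+00 -1.52703122e-04  6.84407966e-02] 0.08533687296722915 [-0.62536166  0.32587607 -0.04294925] (array([ 0.50997284, -0.32752121,  0.16960442]), np.float64(0.0669073740309397))
```

View pics/w4.png

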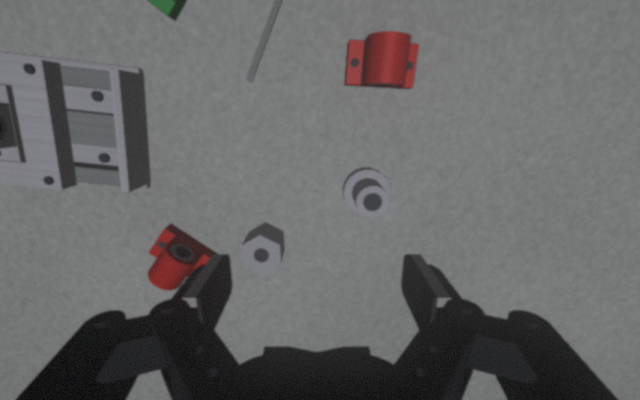

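View pics/t4a.png

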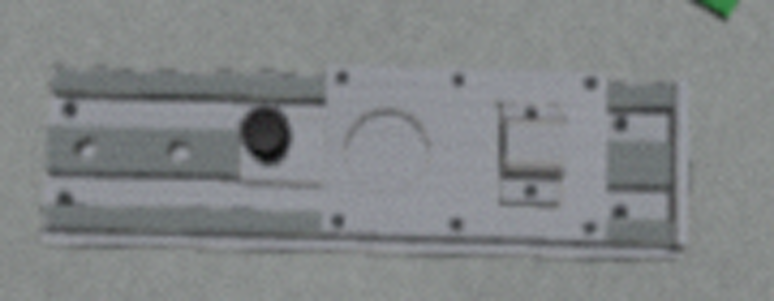

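The block sits in its nest, with its foot holes at (531,113) and (531,190) in the crop. In the wrist view the cap's boss is at (372,201).

```bash
python3 - <<'E'
from h import *
d=load('w4')
cv2.imwrite('pics/w4a.png',cv2.resize(d['color'][150:230,320:420,::-1],None,fx=7,fy=7,interpolation=cv2.INTER_CUBIC))
print(px(d,372,201.5,.046))
E
```

```text
[ 0.50413388 -0.38070673  0.046     ]
```

View pics/w4a.png

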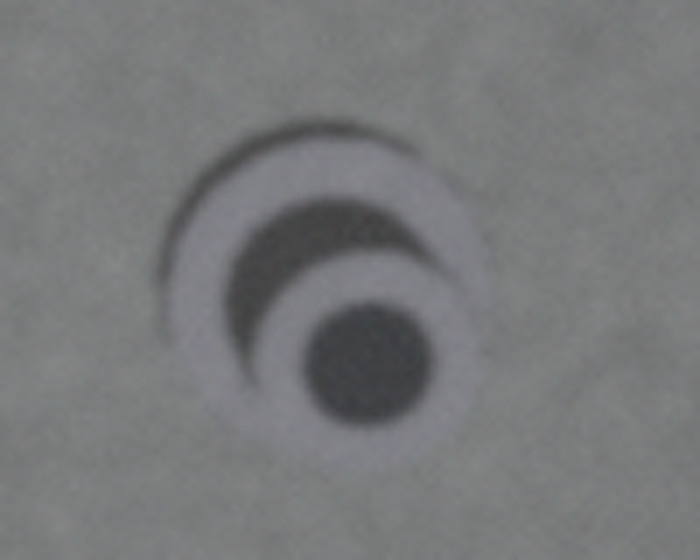

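Request:
{"fn": "drive_tool", "kwargs": {"deltas": [[-0.01,-0.09,0,0,0,0.15],[-0.02,-0.18,-0.1,0,0,0.35],[-0.03,-0.27,-0.2,0,0,0.6],[-0.04,-0.36,-0.32,0,0,0.8],[-0.04,-0.36,-0.45,0,0,1],[-0.04,-0.36,-0.57,0,0,1],[-0.04,-0.36,-0.66,0,0,1],[-0.04,-0.36,-0.7,0,0,1]]}}

```text
t: 11.6
eef_pos: [0.5045, -0.3789, 0.0632]
orientation: [-3.14, 0.0, 0.57]
force: [-0.1, -0.6, -0.4]
width: 0.085
```

```bash
python3 - <<'E'
from h import *
d=snap('wrist','w5'); s=read_state(); print(s['t'],s['eef_pos'],s['orientation'],s['q'],tcp(d),pr(d,[.5043,-.381,.046]))
E
```

```text
11.65 [ 0.50431815 -0.37912277  0.06296943] [-3.13955373e+00  5.26857059e-04  5.69668146e-01] [ 0.64448334  0.62232743 -0.12569052  1.71644483  0.10035821  0.81115277
 -0.52834041] (array([ 0.5044379 , -0.37858617,  0.06303281]), np.float64(0.5694206540303001)) [320.35890734 243.33821582]
```

View pics/w5.png

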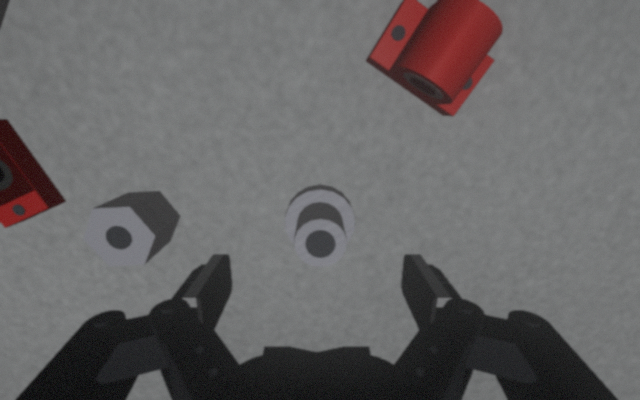

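The boss is at (320,243), exactly where I predicted it. Going down and closing.

Request:
{"fn": "drive_tool", "kwargs": {"deltas": [[0,-0.012,-0.07,0,0,0],[0,-0.012,-0.14,0,0,0],[0,-0.012,-0.2,0,0,0],[0,-0.012,-0.25,0,0,0],[0,-0.012,-0.275,0,0,0],[0,-0.012,-0.285,0,0,0],[0,-0.012,-0.285,0,0,0],[0,-0.012,-0.285,0,0,0]]}}

```text
t: 12.45
eef_pos: [0.5047, -0.3824, 0.0221]
orientation: [3.141, -0.0, 0.569]
force: [0.1, -0.8, 0.2]
width: 0.0854
```

Request:
{"fn": "drive_tool", "kwargs": {"deltas": [[0,0,0,0,0,0],[0,0,0,0,0,0],[0,0,0,0,0,0],[0,0,0,0,0,0],[0,0,0,0,0,0],[0,0,0,0,0,0],[0,0,0,0,0,0],[0,0,0,0,0,0]], "jaw": 1, "grip_force": 40}}

```text
t: 13.25
eef_pos: [0.5046, -0.3824, 0.0221]
orientation: [3.141, -0.0, 0.569]
force: [-1.7, 0.2, 5.5]
width: 0.0298
```

Request:
{"fn": "drive_tool", "kwargs": {"deltas": [[0,0,0.1,0,0,0],[0,0.03,0.24,0,0,0.1],[0.01,0.1,0.38,0,0,0.22],[0.02,0.22,0.52,0,0,0.36],[0.04,0.37,0.65,0,0,0.5],[0.06,0.53,0.74,0,0,0.65],[0.08,0.71,0.79,0,0,0.8],[0.1,0.89,0.8,0,0,0.96]]}}

```text
t: 14.05
eef_pos: [0.5199, -0.2466, 0.1426]
orientation: [3.14, -0.0, 1.055]
force: [0.9, 0.4, -0.3]
width: 0.0303
```

Request:
{"fn": "drive_tool", "kwargs": {"deltas": [[0.02,0.12,0,0,0,0.12],[0.04,0.25,0,0,0,0.24],[0.06,0.38,0,0,0,0.36],[0.08,0.5,0,0,0,0.48],[0.1,0.63,0,0,0,0.6],[0.12,0.75,0,0,0,0.72],[0.14,0.88,0,0,0,0.84],[0.15,1,0,0,0,0.96]]}}

```text
t: 14.85
eef_pos: [0.5423, -0.097, 0.1418]
orientation: [3.141, -0.0, 1.534]
force: [-0.3, -0.4, -0.4]
width: 0.0303
```

Request:
{"fn": "drive_tool", "kwargs": {"deltas": [[0.02,0.13,0,0,0,0],[0.04,0.28,0,0,0,0],[0.06,0.43,0,0,0,0],[0.08,0.58,0,0,0,0],[0.1,0.73,0,0,0,0],[0.115,0.87,0,0,0,0],[0.115,0.94,0,0,0,0],[0.115,0.953,0,0,0,0]]}}

```text
t: 15.65
eef_pos: [0.559, 0.0461, 0.1418]
orientation: [-3.142, -0.0, 1.532]
force: [-0.0, -0.8, -1.8]
width: 0.0299
```

```bash
python3 - <<'E'
from h import *
d=snap('wrist','w6'); s=read_state(); print(s['t'],s['eef_pos'],s['orientation'],s['width'],s['q'],tcp(d))
E
```

```text
15.7 [0.55897576 0.04493917 0.14172614] [-3.14145544e+00  1.03952826e-04  1.53090128e+00] 0.03006110283059695 [ 0.15323061  0.46717597 -0.45191176  1.81095298  0.24984581  0.92007393
 -0.44902363] (array([0.55831645, 0.04720762, 0.1415366 ]), np.float64(1.5319283833771449))
```

View pics/w6.png

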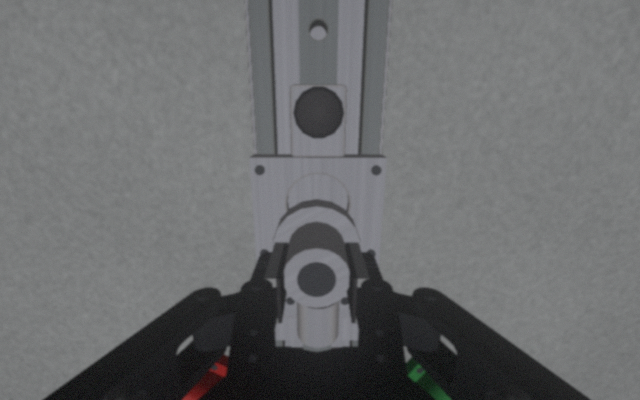

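```bash
python3 - <<'E'
from h import *
d=snap('wrist','w7'); s=read_state(); print(s['t'],s['eef_pos'],tcp(d))
cv2.imwrite('pics/w7a.png',cv2.resize(d['color'][75:320,230:410,::-1],None,fx=4,fy=4,interpolation=cv2.INTER_CUBIC)[:600+380])
cv2.imwrite('pics/w7b.png',cv2.resize(d['color'][150:300,240:400,::-1],None,fx=4.9,fy=4,interpolation=cv2.INTER_CUBIC))
cv2.imwrite('pics/w7c.png',cv2.resize(d['color'][70:190,240:400,::-1],None,fx=4.9,fy=4.9,interpolation=cv2.INTER_CUBIC))
E
```

```text
15.75 [0.55903989 0.04376584 0.14166554] (array([0.55833064, 0.04606662, 0.14145984]), np.float64(1.5305019159659123))
```

View pics/w7b.png

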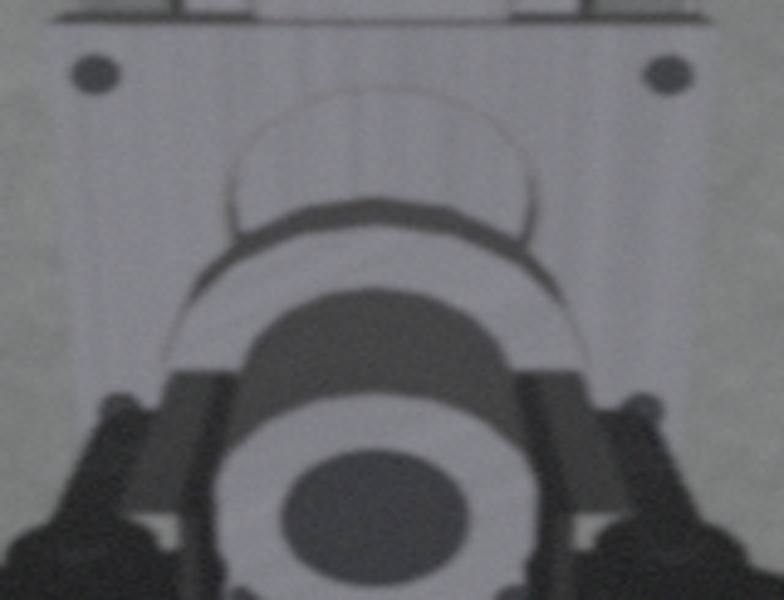

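View pics/w7c.png

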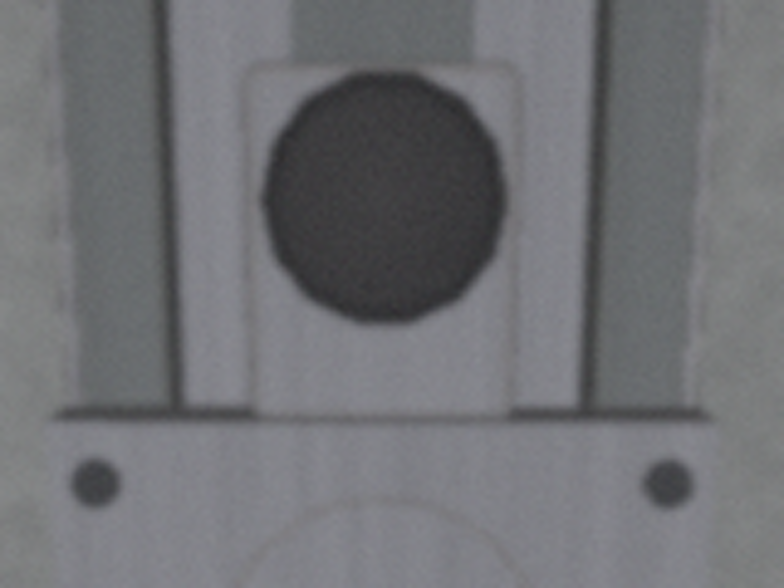

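```bash
python3 - <<'E'
from h import *
d=load('w7')
c,s=np.cos(-.041),np.sin(-.041)
tr=lambda p: np.array([c*p[0]+s*p[1],-s*p[0]+c*p[1]]).round(4)
f=lambda a,b,z:tr(px(d,240+a/4.9-.4,150+b/4-.4,z))
g=lambda a,b,z:tr(px(d,240+a/4.9-.4,70+b/4.9-.4,z))
print('tcp cam',tr(tcp(d)[0]),'state',tr(np.array([.55904,.04377])))
b=.14167-.022
print('cap bot front',f(375,200,b),'top front',f(375,224,b+.014),'boss hole top',f(375,516,b+.046),'boss L/R',f(214,490,b+.046),f(541,490,b+.046))
print('nest front',f(384,86,.05),'L/R',f(229,190,.05),f(538,190,.05))
print('bolts',f(95,75,.05),f(668,75,.05),g(95,483,.05),g(668,483,.05))
print('knob top L R T B',g(262,197,.106),g(505,197,.106),g(385,70,.106),g(385,325,.106),g(385,197,.106))
E
```

```text
tcp cam [0.556  0.0689] state [0.5568 0.0666]
cap bot front [0.5554 0.0935] top front [0.5554 0.0945] boss hole top [0.5555 0.0695] boss L/R [0.5404 0.0729] [0.5711 0.073 ]
nest front [0.5568 0.0959] L/R [0.5304 0.0738] [0.583  0.0739]
bolts [0.509  0.0981] [0.6037 0.0982] [0.509  0.0982] [0.6036 0.0983]
knob top L R T B [0.542  0.1439] [0.5708 0.1439] [0.5565 0.1579] [0.5566 0.129 ] [0.5565 0.1439]
```

Request:
{"fn": "drive_tool", "kwargs": {"deltas": [[0.007,0.005,-0.08,0,0,0],[0.007,0.005,-0.17,0,0,0],[0.007,0.005,-0.26,0,0,0],[0.007,0.005,-0.34,0,0,0],[0.007,0.005,-0.4,0,0,0],[0.007,0.005,-0.43,0,0,0],[0.007,0.005,-0.43,0,0,0],[0.007,0.005,-0.43,0,0,0]]}}

```text
t: 16.55
eef_pos: [0.5605, 0.0451, 0.0775]
orientation: [3.141, -0.0, 1.529]
force: [-0.1, 0.1, -1.2]
width: 0.0304
```

```bash
python3 - <<'E'
from h import *
d=snap('wrist','w8'); s=read_state(); print(s['t'],s['eef_pos'],s['force'],tcp(d))
cv2.imwrite('pics/w8b.png',cv2.resize(d['color'][150:300,240:400,::-1],None,fx=4.9,fy=4,interpolation=cv2.INTER_CUBIC))
E
```

```text
16.6 [0.56063186 0.04508264 0.07774337] [ 0.55600822  0.19728181 -1.32909322] (array([0.55985788, 0.04621078, 0.07725534]), np.float64(1.528439832469655))
```

View pics/w8b.png

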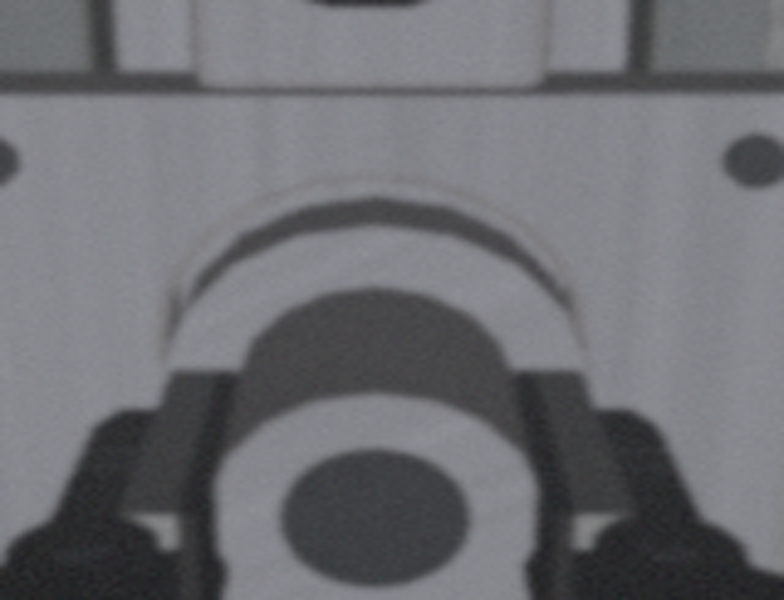

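```bash
python3 - <<'E'
from h import *
d=load('w8')
c,s=np.cos(-.041),np.sin(-.041)
tr=lambda p: np.array([c*p[0]+s*p[1],-s*p[0]+c*p[1]]).round(4)
f=lambda a,b,z:tr(px(d,240+a/4.9-.4,150+b/4-.4,z))
b=.0775-.022
print('tcp',tr(tcp(d)[0]))
print('cap bot front',f(376,199,b),'top front',f(376,225,b+.014),'hole',f(376,516,b+.046))
print('nest front',f(374,178,.05),'L/R',f(171,290,.05),f(577,290,.05),'plate edge',f(374,88,.05),'bolts',f(0,160,.05),f(755,160,.05))
E
```

```text
tcp [0.5575 0.0691]
cap bot front [0.5571 0.0939] top front [0.5571 0.0946] hole [0.5571 0.0698]
nest front [0.5569 0.0955] L/R [0.531  0.0773] [0.5826 0.0773] plate edge [0.5569 0.1093] bolts [0.511  0.0984] [0.6036 0.0982]
```

Request:
{"fn": "drive_tool", "kwargs": {"deltas": [[-0.001,-0.002,-0.02,0,0,0],[-0.001,-0.002,-0.04,0,0,0],[-0.001,-0.002,-0.06,0,0,0],[-0.001,-0.002,-0.08,0,0,0],[-0.001,-0.002,-0.1,0,0,0],[-0.001,-0.002,-0.11,0,0,0],[-0.001,-0.002,-0.117,0,0,0],[-0.001,-0.002,-0.119,0,0,0]]}}

```text
t: 17.4
eef_pos: [0.5599, 0.0446, 0.06]
orientation: [-3.141, 0.0, 1.529]
force: [-4.4, -0.8, 11.8]
width: 0.0303
```

Request:
{"fn": "drive_tool", "kwargs": {"deltas": [[0,0,0,0,0,0],[0,0,0,0,0,0],[0,0,0,0,0,0],[0,0,0,0,0,0],[0,0,0.03,0,0,0],[0,0,0.1,0,0,0],[0,0,0.22,0,0,0],[0,0,0.36,0,0,0]], "jaw": -1}}

```text
t: 18.2
eef_pos: [0.5598, 0.0447, 0.1144]
orientation: [-3.141, -0.0, 1.529]
force: [-0.7, 0.3, 0.8]
width: 0.0852
```

Request:
{"fn": "drive_tool", "kwargs": {"deltas": [[0,0,0.15,0,0,0],[0,0.05,0.3,0,0,0],[0,0.15,0.38,0,0,0],[0.01,0.26,0.4,0,0,0],[0.01,0.37,0.4,0,0,0],[0.02,0.46,0.4,0,0,0],[0.02,0.5,0.4,0,0,0],[0.02,0.5,0.4,0,0,0]]}}

```text
t: 19.0
eef_pos: [0.5625, 0.1211, 0.1726]
orientation: [-3.14, -0.0, 1.531]
force: [-0.1, -1.4, -0.0]
width: 0.0853
```

```bash
python3 - <<'E'
from h import *
d=snap('wrist','w9'); s=read_state(); print(s['t'],s['eef_pos'],s['orientation'],s['force'],tcp(d),s['q']); d=snap('top','t9')
cv2.imwrite('pics/t9a.png',cv2.resize(d['color'][160:230,235:415,::-1],None,fx=4.3,fy=4.3,interpolation=cv2.INTER_CUBIC))
d=snap('side','s9')
cv2.imwrite('pics/s9a.png',cv2.resize(d['color'][160:250,260:400,::-1],None,fx=5,fy=5,interpolation=cv2.INTER_CUBIC))
E
```

```text
19.05 [0.56272406 0.11990342 0.17264871] [-3.14034585e+00  4.72691709e-04  1.52972606e+00] [-0.04126923 -1.68728328  0.20339115] (array([0.56190078, 0.12216937, 0.17229831]), np.float64(1.5305017851947675)) [ 0.03505826  0.45770056 -0.47073808  1.73962664  0.23991379  1.00290145
 -0.56536501]
```

View pics/w9.png

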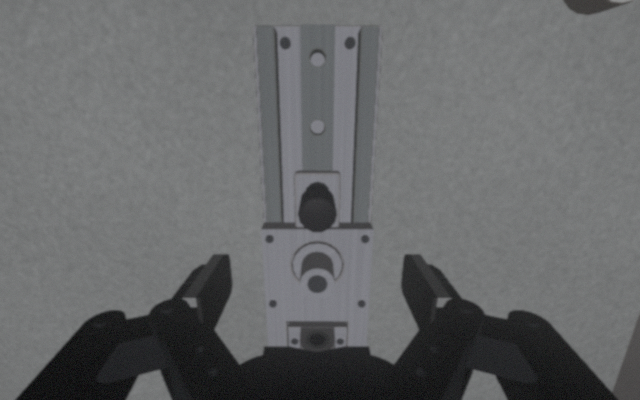

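View pics/t9a.png

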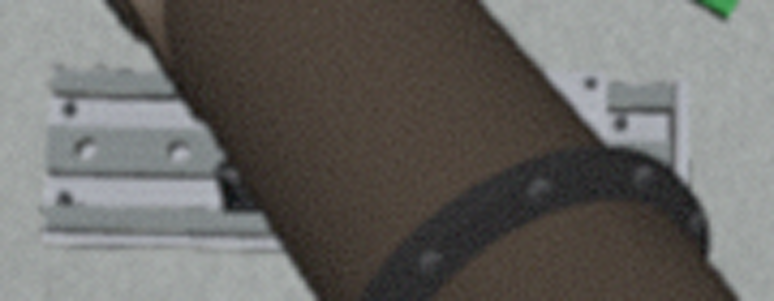

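View pics/s9a.png

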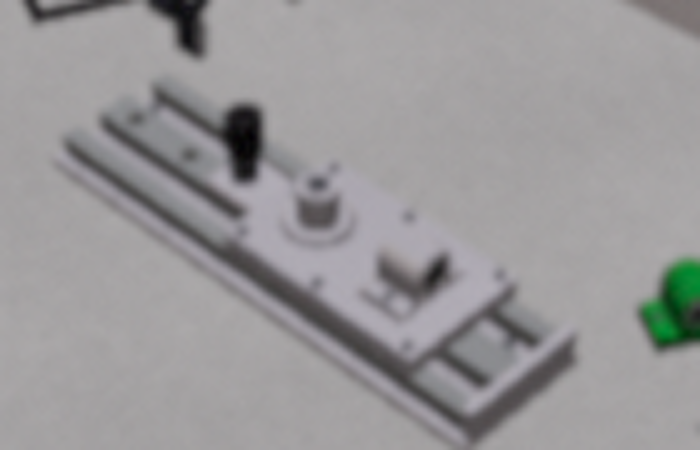

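Both parts sit in their nests: in the side crop the cap is at (318,210) and the block at (412,275). In the wrist view the knob top is near (317,216).

```bash
python3 - <<'E'
from h import *
d=load('w9')
cv2.imwrite('pics/w9a.png',cv2.resize(d['color'][170:350,250:390,::-1],None,fx=4,fy=4,interpolation=cv2.INTER_CUBIC)[:600])
print(px(d,317,215,.106), px(d,300,210,.106),px(d,336,210,.106),px(d,317,231.5,.106), pr(d,[.563,.1195,.106]))
E
```

```text
[0.56177291 0.12055235 0.106     ] [0.54910019 0.12507956 0.106     ] [0.57626879 0.12400854 0.106     ] [0.56123527 0.10696364 0.106     ] [318.66710618 216.23798682]
```

View pics/w9a.png

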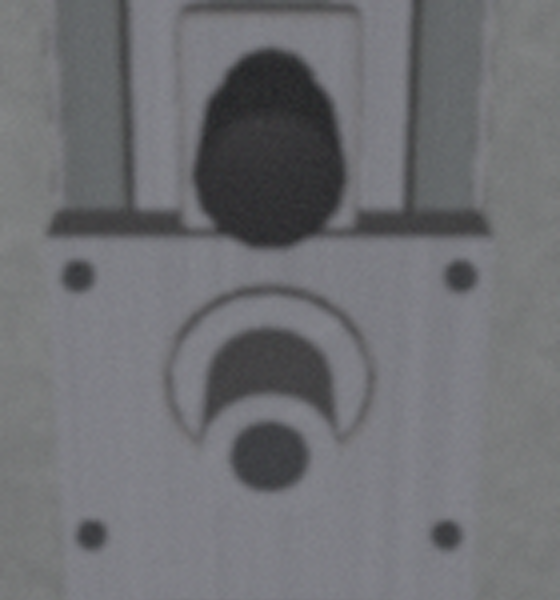

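Request:
{"fn": "drive_tool", "kwargs": {"deltas": [[0,0,-0.1,0,0,0],[0,0,-0.22,0,0,0],[0,0,-0.34,0,0,0],[0,0,-0.46,0,0,0],[0,0,-0.56,0,0,0],[0,0,-0.63,0,0,0],[0,0,-0.66,0,0,0],[0,0,-0.66,0,0,0]]}}

```text
t: 19.95
eef_pos: [0.5629, 0.1194, 0.074]
orientation: [-3.141, 0.0, 1.529]
force: [0.4, 0.2, 1.2]
width: 0.0858
```

```bash
python3 - <<'E'
from h import *
d=snap('wrist','w10'); s=read_state(); print(s['t'],s['eef_pos'],s['orientation'],s['force'],tcp(d),pr(d,[*tcp(d)[0][:2],.106]))
E
```

```text
20.0 [0.56330246 0.11966292 0.07464886] [ 3.14131823e+00 -1.02733313e-04  1.52863315e+00] [ 0.93800536 -0.73712463  0.1163991 ] (array([0.56230677, 0.12057877, 0.07378308]), np.float64(1.5281632115415276)) [317.16735079 289.97299664]
```

View pics/w10.png

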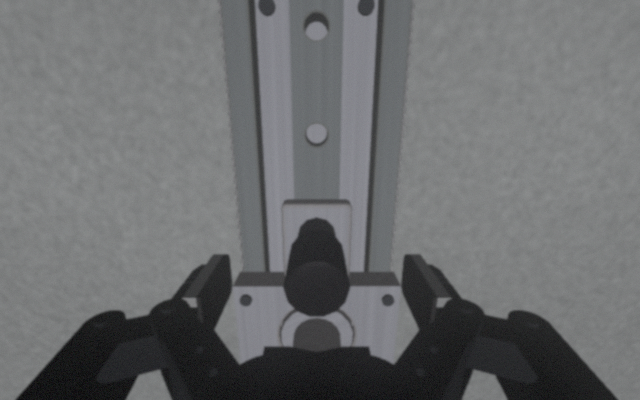

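The knob top at (317,288) lies on the tool's axis. Closing on it.

Request:
{"fn": "drive_tool", "kwargs": {"deltas": [[0,0,0,0,0,0],[0,0,0,0,0,0],[0,0,0,0,0,0],[0,0,0,0,0,0],[0,0,0,0,0,0],[0,0,0,0,0,0],[0,0,0,0,0,0],[0,0,0,0,0,0]], "jaw": 1, "grip_force": 70}}

```text
t: 20.8
eef_pos: [0.5631, 0.1197, 0.075]
orientation: [3.141, 0.0, 1.529]
force: [-2.3, -1.0, 5.5]
width: 0.0285
```

Request:
{"fn": "drive_tool", "kwargs": {"deltas": [[0,0,0.02,0,0,0],[0,0,0.04,0,0,0],[0,0,0.06,0,0,0],[0,0,0.08,0,0,0],[0,0,0.1,0,0,0],[0,0,0.115,0,0,0],[0,0,0.125,0,0,0],[0,0,0.125,0,0,0]]}}

```text
t: 21.6
eef_pos: [0.563, 0.1196, 0.0932]
orientation: [-3.142, 0.0, 1.529]
force: [3.2, 2.2, -11.0]
width: 0.0284
```

```bash
python3 - <<'E'
from h import *
d=snap('side','s11');s=read_state(); print(s['t'],s['eef_pos'],s['force'],s['width'])
cv2.imwrite('pics/s11a.png',cv2.resize(d['color'][130:250,240:400,::-1],None,fx=5,fy=5,interpolation=cv2.INTER_CUBIC))
E
```

```text
21.65 [0.56300674 0.11959974 0.09310492] [  2.16751941   1.29271091 -11.8920387 ] 0.0281978172178621
```

View pics/s11a.png

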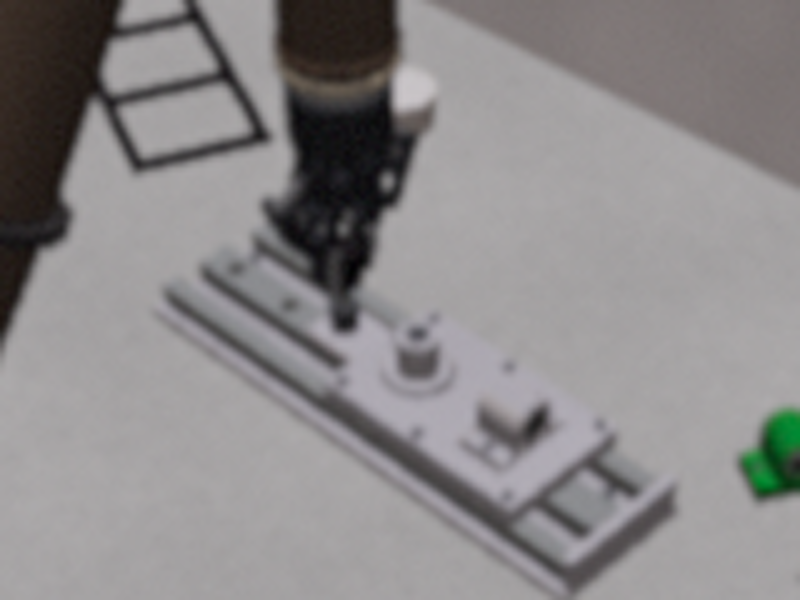

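Request:
{"fn": "drive_tool", "kwargs": {"deltas": [[0.0005,0.012,0,0,0,0],[0.0015,0.036,0,0,0,0],[0.003,0.072,0,0,0,0],[0.0045,0.11,0,0,0,0],[0.006,0.145,0,0,0,0],[0.007,0.17,0,0,0,0],[0.008,0.19,0,0,0,0],[0.008,0.2,0,0,0,0]]}}

```text
t: 22.45
eef_pos: [0.5642, 0.1501, 0.0931]
orientation: [-3.142, -0.0, 1.529]
force: [2.6, -2.9, -10.5]
width: 0.0281
```

Request:
{"fn": "drive_tool", "kwargs": {"deltas": [[0.0005,0.012,0,0,0,0],[0.0015,0.036,0,0,0,0],[0.003,0.072,0,0,0,0],[0.0045,0.11,0,0,0,0],[0.006,0.145,0,0,0,0],[0.007,0.17,0,0,0,0],[0.008,0.19,0,0,0,0],[0.008,0.2,0,0,0,0]]}}

```text
t: 23.25
eef_pos: [0.5654, 0.1801, 0.0931]
orientation: [-3.142, -0.0, 1.529]
force: [2.4, -2.0, -10.7]
width: 0.0278
```

```bash
python3 - <<'E'
from h import *
d=snap('wrist','w12');s=read_state(); print(s['t'],s['eef_pos'],s['force'],s['width'],tcp(d))
cv2.imwrite('pics/w12a.png',d['color'][:,:,::-1])
E
```

```text
23.3 [0.56546633 0.18026472 0.09317786] [  1.69210015  -1.39626524 -11.56957811] 0.02845145705031715 (array([0.56481287, 0.18126124, 0.09290244]), np.float64(1.5286744899573976))
```

View pics/w12a.png

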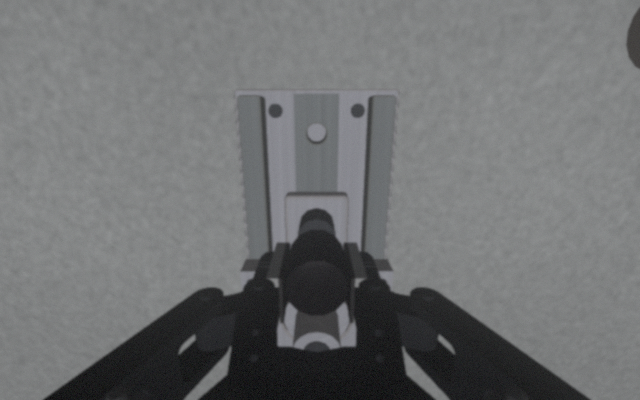

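```bash
python3 - <<'E'
from h import *
d=load('w12'); T=tcp(d)[0]; p=px(d,316.5,132,.03); print(p,p-T,np.linalg.norm((p-T)[:2]), np.hypot(*(px(d,316.5,132,.03)-T)[:2]))
d=load('w10'); T=tcp(d)[0]; a,b=px(d,316.5,132.5,.03),px(d,316,28.5,.03); print(a-T,b-T,b-a)
E
```

```text
[0.56699088 0.24144983 0.03      ] [ 0.00217801  0.06018859 -0.06290244] 0.060227979877027826 0.060227979877027826
[ 0.00223654  0.06136446 -0.04378308] [ 0.00438025  0.11853345 -0.04378308] [0.00214371 0.05716899 0.        ]
```

Hole 3 measures 60.2 mm ahead of the plunger, so the plunger is over the middle hole. Lowering with the knob held.

Request:
{"fn": "drive_tool", "kwargs": {"deltas": [[0,0,-0.015,0,0,0],[0,0,-0.03,0,0,0],[0,0,-0.045,0,0,0],[0,0,-0.06,0,0,0],[0,0,-0.075,0,0,0],[0,0,-0.09,0,0,0],[0,0,-0.105,0,0,0],[0,0,-0.117,0,0,0]]}}

```text
t: 24.1
eef_pos: [0.5655, 0.1801, 0.0756]
orientation: [3.141, -0.001, 1.529]
force: [0.1, 2.1, -7.0]
width: 0.0283
```

```bash
python3 - <<'E'
from h import *
d=snap('wrist','w13');s=read_state(); print(s['t'],s['eef_pos'],s['force'],s['width'],tcp(d))
E
```

```text
24.15 [0.56549534 0.18000832 0.07539399] [ 0.39069372  2.40910777 -7.20174075] 0.028410051264372068 (array([0.56486439, 0.18124433, 0.07535877]), np.float64(1.528630780940627))
```

Request:
{"fn": "drive_tool", "kwargs": {"deltas": [[0,0,-0.001,0,0,0],[0,0,-0.002,0,0,0],[0,0,-0.003,0,0,0],[0,0,-0.004,0,0,0],[0,0,-0.005,0,0,0],[0,0,-0.006,0,0,0],[0,0,-0.006,0,0,0],[0,0,-0.006,0,0,0]]}}

```text
t: 24.95
eef_pos: [0.5656, 0.1797, 0.0751]
orientation: [3.141, -0.0, 1.529]
force: [-1.5, 1.7, 1.1]
width: 0.0281
```

Request:
{"fn": "drive_tool", "kwargs": {"deltas": [[0,0,-0.001,0,0,0],[0,0,-0.002,0,0,0],[0,0,-0.003,0,0,0],[0,0,-0.003,0,0,0],[0,0,-0.003,0,0,0],[0,0,-0.003,0,0,0],[0,0,-0.003,0,0,0],[0,0,-0.003,0,0,0]]}}

```text
t: 25.75
eef_pos: [0.5656, 0.1797, 0.075]
orientation: [3.141, -0.0, 1.529]
force: [-4.6, 1.1, 7.3]
width: 0.0281
```

```bash
python3 - <<'E'
from h import *
d=snap('side','s14');s=read_state(); print(s['t'],s['eef_pos'],s['force'],s['width'])
cv2.imwrite('pics/s14a.png',cv2.resize(d['color'][130:280,240:440,::-1],None,fx=4,fy=4,interpolation=cv2.INTER_CUBIC))
d=snap('top','t14');cv2.imwrite('pics/t14a.png',cv2.resize(d['color'][100:270,235:500,::-1],None,fx=3,fy=3,interpolation=cv2.INTER_CUBIC))
d=snap('wrist','w14'); T=tcp(d)[0]; print(T,px(d,316.5,132,.03)-T)
E
```

```text
25.8 [0.5655809  0.17976931 0.075046  ] [-3.73010599  0.95770743  8.27604008] 0.028089604235205297
[0.56493829 0.18087451 0.07476411] [ 0.00228995  0.06159869 -0.04476411]
```

View pics/s14a.png

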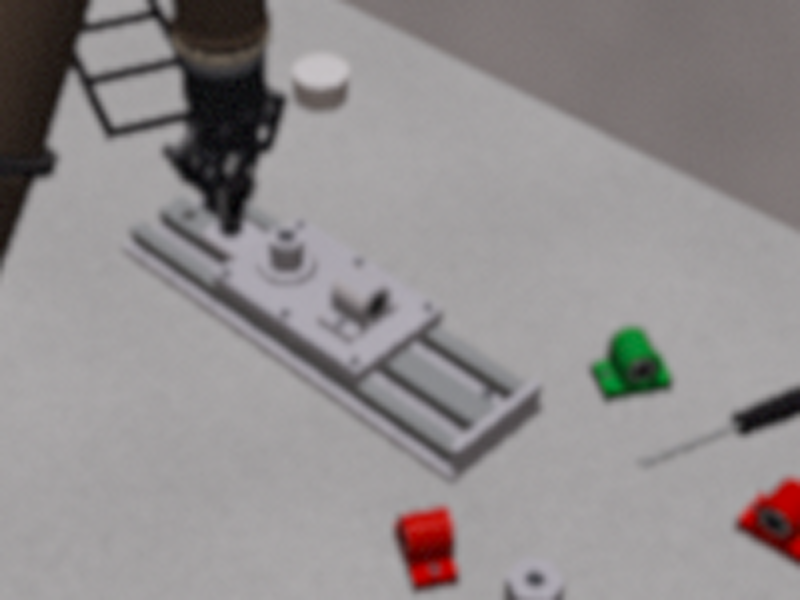

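View pics/w14.png

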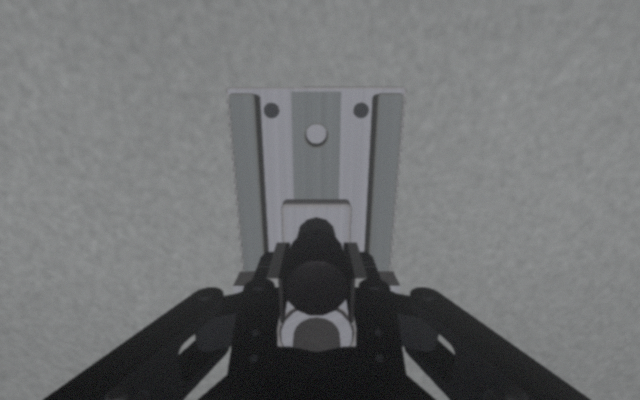

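View pics/t14a.png

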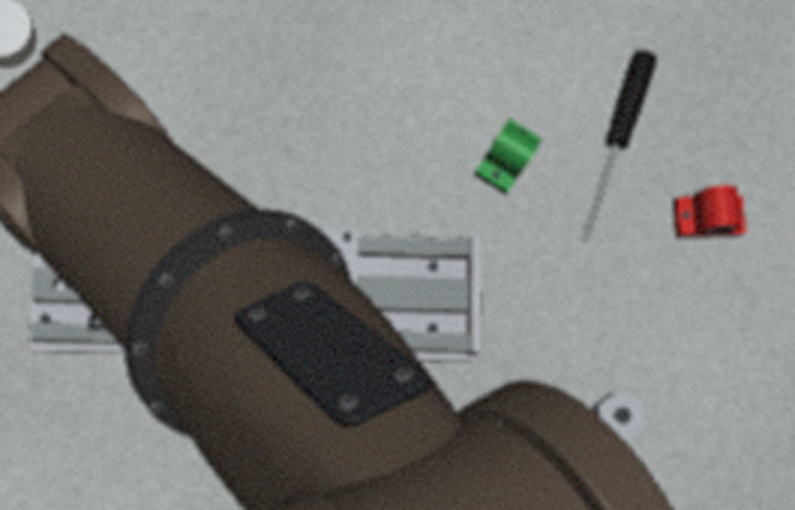

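The parts are still in their nests, and hole 3 at (316,133) is the only hole left ahead of the lug. The TCP is back at its grip height of 75.0 mm, with the force reversed to +8 N, so the pin is home.

```bash
python3 -c "
from h import *
print(hand_in())"
```

```text
the job is handed in; nothing more can be done
None
```

The job is done and handed in at about 26 s. The block and cap are in their nests and released. The section is locked in the middle hole, and the gripper still holds the knob.

- **Parts:** The block and the cap each reached their nest floor at the height I expected. The later side and wrist pictures show both still sitting flat. I did not move the spacer or the other things.
- **Plunger and slide:** I lifted the plunger 18 mm with about 11 N, as the spring figures predict. I then slid the section 60 mm along the track. The last hole then measured 60.2 mm ahead, so the pin was over the middle one.
- **Pin home:** The tool came back down to 75.0 mm, the same height as when it first gripped the knob. The vertical force went from −7 N (carrying the spring) to about +8 N (pressing lightly on the stop).

**Disagreements:**
- The wrist camera and the reported arm position differed by about 1 mm with the tool turned a quarter turn. I set the cap by measuring it against the nest within the same picture.
- At the end, the last hole measured 61.6 mm ahead instead of 60.2 mm. I put that down to camera error, because a similar reading before the slide, taken from the middle hole, gave 61.4 mm.
- The finger opening read about 2 mm under true size on the round boss and the knob, but neither slipped.

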